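Release the capsule tray with the pin

ROBOT

A 7-joint arm with a two-finger parallel gripper is mounted at the origin on the work surface. World frame = base frame: x ahead of the robot, y to its left, z up, the work surface at z = 0. Lengths are in m, angles in rad, forces in N, time in s.
With the tool pointing down it reaches from about 0.4 to 0.75 m from the base axis. Payload 19.5 kg.
Tool frame: the origin (TCP) lies midway between the tips of the shut fingers; the grasp point (between the pads) lies arm.grasp_offset behind it (arm.grasp_offset is the distance from the TCP to the grasp point, in m); z points along the fingers, y is the line along which they close (so a half turn about z gives the same grasp; the last joint's range is limited). The gripper opens to 85 mm and grips with 20 to 120 N. Pads are 22 mm wide; open, the fingers measure 114 mm over their backs; the gripper's body (76 mm by 85 mm) begins 54 mm behind the grasp point. The pads swing forward as they close: fully open they stand 13 mm farther back than shut.
Start: joints at [-1.271, 0.707, -0.028, 1.485, 0.022, 0.951, -0.075], TCP at [0.193, 0.542, 0.231] pointing down, gripper open.
Joint ranges: [-2.71, 2.71], [-0.32, 2.16], [-1.57, 1.52], [0, 2.45], [-1.46, 4.6], [0, 2.02], [-2.83, 2.83]. Speed limits (rad/s): [1.89, 1.89, 2.57, 2.57, 3.01, 3.01, 3.01].

INTERFACE

Orientations are given as a 3x3 rotation matrix whose columns are the frame's x, y, z axes.
In Python, from plant import monitor, cams, workorder, arm gives the robot as it stands.
- The arm moves only by the tool servo_tool, never from a script. Its argument "moves" is a list that holds one entry, the list of rows, each a list of 6 numbers: the shift along the tool's x, y, z in mm, then the turn, a rotation vector about the tool's x, y, z in degrees. In form: [[[dx, dy, dz, wx, wy, wz], ...]]. A call has 1 to 20 rows; each row shifts and turns the commanded pose from where the row before left it, along the tool's axes as they then stand; what a row does not reach is not made up. A row lasts 1/12 s, in which the tool goes at most 41.7 mm and 7.16 degrees, less where a joint would pass 70% of its speed; a pose out of reach is approached as far as the arm can. A call is refused whole if a number of a shift passes 41.7 or a number of a turn 7.16, either way. A call with a gripper value outside its range is refused whole. "fingers" is the closure, from 0 (fully open) to 1 (shut), set as the call begins (left out, the last holds). The fingers move at their own pace and stop on an object; the grip force is fixed at half the most. Time passes only in rows, so rows that do not move let the fingers close. It gives the time, the measured TCP pose, the force, the opening and the grip force at its end, in the units of the state.
- monitor.get_state(): the state, without advancing time (a new reading comes with each control period).
- cams.snapshot(name): name is "side" or "top"; returns a dict with "pixels" (480x640x3 uint8, blue, green, red), "range_z" (480x640 float32, m along the optical axis (not along the pixel's ray), 0 where there is no reading), "K" (3x3 intrinsics, pixels), "position" and "rotation" of the camera in the world. Camera axes: x right, y up, looking along -z (the intrinsics and any distortion apply to the point x, -y, -z); pixel columns grow to the right and rows downward; lengths in m; the calibration is good to about 2 mm. A picture is of the moment at which its call begins.
- workorder.hand_in(): hands the job in; it is judged then, once.
The state is a dict: "clock": time; "joint_pos": joint angles; "dq": joint speeds; "joint_efforts": joint torques, N m; "tool_pos": TCP position; "tool_rot": TCP orientation; "force": force on the tool from outside, world axes, zero at the start; "ft_torque": the same for the moment, N m; "grip_width": finger opening in m; "grasp_force": force on a finger pad.
Only numpy, scipy, OpenCV 4.12 (cv2) and the standard library are available. Lean on these libraries where they do the work, as an engineer would, in place of code of your own. Each camera call takes 0.05 s, during which the arm holds its last target. There are 200 camera calls.

TASK

Take the orange-handled release pin from its wooden stand and push it down through the access hole in the top of the green-marked capsule box, so that the hidden catch lets go and the green tray springs out. Then put the pin back upright in its stand, fully down. Leave the blue tray shut.

Things in the scene. Friction and masses are not known exactly. Their poses are not given: they have to be found in the camera images.
- pin: Release pin, about 60 g. Origin at its lower tip, z up along it: round steel pin 7 mm thick from 0 to 60 mm, black flange 40 mm wide to 65 mm, square orange handle 22 x 22 mm (faces across x, y) to 115 mm. Starts upright, centred in the 26 mm through hole of a fixed dark wood stand (60 x 60, 75 mm high), flange resting on its top, tip 15 mm above the counter. Stand at the left or right, a mug opposite.
- green_hole (a point): Centre of the 26 mm hole (green ring) in the flat top, 85 mm up, of the fixed green-marked white box (170 deep, 120 wide); 45 mm behind the box's middle. z up, x to the box's back. The hidden catch's flat steel top, wider than the hole, is 33 mm below this point; it lets go when pushed 8 mm down, stops at 14 mm (so tip 41 to 47 mm below the top), resists with 3 to 6.5 N and springs back.
- green_tray (a joint): How far the green-fronted tray is out of its box, in m: 0 shut and latched, 0.06 fully out. Once the catch lets go, a spring slides it out by itself within about half a second, towards the front of the box (its -x, roughly towards the robot), and keeps it out.
- blue_tray (a joint): The same for the other box, alike but marked blue (front, stripe, ring round its hole); it must stay shut (0). The two boxes stand side by side, 170 to 280 mm between their middles, and may change places; their yaw is within 12 degrees.
Mind the look-alikes: they are no part of the job. What is shaped like the part that bears blue_tray but pink or turquoise is not meant.

How it is judged:
By the outcome, as a careful person would: the job done as asked, in the order asked, and still so for the second after the job is handed in, with the robot touching nothing.
It also fails if it takes over 48 s, if anything falls off the work surface, if the arm or the gripper's body presses on something with over 40 N, if the wrist force passes 120 N, or if a joint passes its speed limit or range.

## Working session

There is one attempt and no reset: what is moved stays moved. The work goes in short steps, Python scripts to look and compute and a tool call to move; the robot and the scene stay as the last step left them, time stands still between calls to the robot, and variables do not carry over. Pictures are saved under pics/ and viewed, at most 10 in all, crops included, and the job is handed in when it is done.

Besides the shell and the picture viewer there is one more tool, called as name(argument=value, ...) on one line, values as JSON. servo_tool: Moves the arm, as the interface text tells. Its arguments: {"type":"object","properties":{"moves":{"type":"array","items":{"type":"array","items":{"type":"array","items":{"type":"number"}}}},"fingers":{"type":"number"}},"required":["moves"]}

```bash
mkdir -p pics; ls; cat > h.py <<'E'
import numpy as np,cv2
from plant import monitor,cams,workorder,arm
def pts(s):
    z=s["range_z"].astype(float);K=np.array(s["K"]);v,u=np.mgrid[:480,:640]
    p=np.stack([(u-K[0,2])/K[0,0]*z,-(v-K[1,2])/K[1,1]*z,-z],-1)
    w=p@np.array(s["rotation"]).T+np.array(s["position"]); w[z==0]=np.nan
    return w
E
python3 - <<'E'
from h import *
for n in("top","side"):
    s=cams.snapshot(n);cv2.imwrite(f"pics/{n}0.png",s["pixels"]);np.savez(f"{n}0.npz",**{k:np.array(v) for k,v in s.items() if not isinstance(v,str)})
    print(n,s.keys(),s["K"],s["position"],s["rotation"])
st=monitor.get_state();print(st,arm.grasp_offset)
E
```

```text
pics
top dict_keys(['pixels', 'range_z', 'K', 'position', 'rotation']) [[453.34189086   0.         323.06808771]
 [  0.         453.34189086 236.17137355]
 [  0.           0.           1.        ]] [ 0.38023754 -0.06996411  0.98533341] [[ 0.02230314  0.99670247 -0.07801766]
 [-0.99963423  0.02342647  0.01351287]
 [ 0.01529599  0.07768774  0.9968604 ]]
side dict_keys(['pixels', 'range_z', 'K', 'position', 'rotation']) [[470.24601354   0.         324.11400293]
 [  0.         470.24601354 241.02434578]
 [  0.           0.           1.        ]] [ 0.40059565 -0.8219676   0.94481593] [[ 0.99658435  0.06874619 -0.04575573]
 [-0.08164583  0.73708189 -0.67085337]
 [-0.01239289  0.67229774  0.74017712]]
{'clock': 0.1, 'joint_pos': array([-1.270691  ,  0.70701846, -0.02765813,  1.48495004,  0.02199183,
        0.95086432, -0.07552393]), 'dq': array([-0.00120485, -0.00358658, -0.00118294, -0.00125214, -0.00017167,
       -0.0019807 ,  0.00072721]), 'joint_efforts': array([ 2.25034193e-03, -8.84264660e+01,  1.23620264e+00, -2.36452836e+01,
        1.69886701e-02,  4.95491448e-03,  2.12782248e-05]), 'tool_pos': array([0.19263586, 0.54153246, 0.23088715]), 'tool_rot': array([[-9.42151690e-01,  3.35186650e-01, -3.20998363e-04],
       [ 3.35186804e-01,  9.42151277e-01, -8.82450143e-04],
       [ 6.64351006e-06, -9.38996308e-04, -9.99999559e-01]]), 'force': array([-0.12126237, -0.94600079,  0.0660338 ]), 'ft_torque': array([-0.0270586 , -0.01745914,  0.01031362]), 'grasp_force': 0.0, 'grip_width': 0.08489790389814958} 0.0187
```

View pics/top0.png

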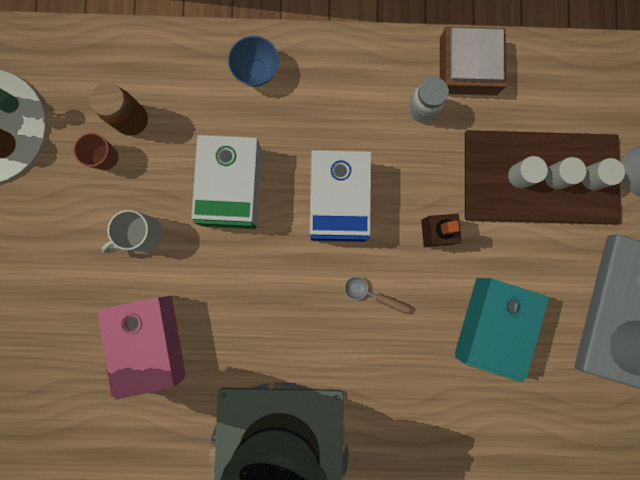

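View pics/side0.png

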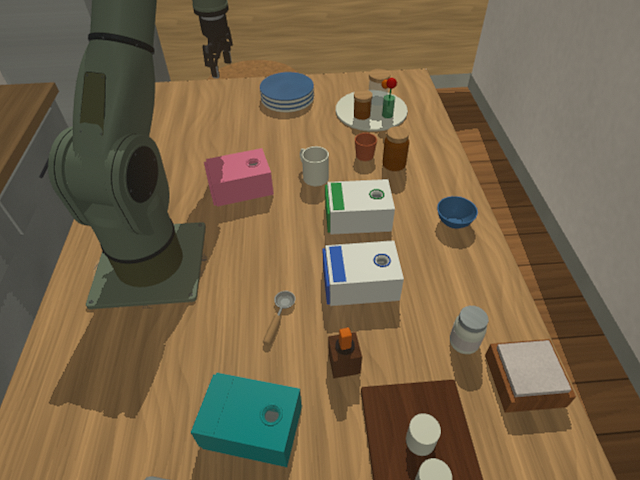

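The top view shows the green-marked white box (ring at 226,155), the blue-marked white box (340,170), and the pin in its stand (450,228). The mug is at (128,230). The pink (132,323) and turquoise (514,307) boxes are look-alikes. The target is the white box with the green front and ring at (226,155). I'll confirm that in a crop and measure.

```bash
cat > meas.py <<'E'
from h import *
def rect(P,m,name):
    q=P[m];q=q[~np.isnan(q[:,0])]
    r=cv2.minAreaRect((q[:,:2]*1000).astype(np.float32)); print(name,len(q),"c",np.round(r[0],1),"size",np.round(r[1],1),"ang",round(r[2],2),"z med",np.round(np.median(q[:,2]),4),"mean",q[:,:2].mean(0).round(4)); return r
E
python3 - <<'E'
from meas import *
for n in("top","side"):
    s=dict(np.load(f"{n}0.npz"));P=pts(s);hsv=cv2.cvtColor(s["pixels"],cv2.COLOR_BGR2HSV)
    H,S,V=[hsv[...,i].astype(int) for i in range(3)]
    u0,v0,u1,v1=dict(top=(180,120,275,235),side=(315,175,400,235))[n]
    R=np.zeros((480,640),bool);R[v0:v1,u0:u1]=1
    top=R&(abs(P[...,2]-.085)<.006)
    rect(P,top,n+" greenbox top")
    ring=top&(H>45)&(H<85)&(S>70)
    k,l,st,c=cv2.connectedComponentsWithStats(ring.astype(np.uint8),connectivity=8)
    for i in range(1,k):
        if st[i,4]>8:print(i,st[i],c[i]);rect(P,l==i,"  g")
    # hole via ring ellipse -> ray to z=.085
    u0,v0,u1,v1=dict(top=(300,140,380,245),side=(315,235,410,305))[n]
    R[:]=0;R[v0:v1,u0:u1]=1;rect(P,R&(abs(P[...,2]-.085)<.006),n+" bluebox top")
    u0,v0,u1,v1=dict(top=(415,205,470,250),side=(322,320,368,382))[n]
    R[:]=0;R[v0:v1,u0:u1]=1
    o=R&(H<14)&(S>190)&(V>90)
    q=P[o];print(n,"orange z",np.nanpercentile(q[:,2],[5,50,95]).round(4))
    rect(P,o&(abs(P[...,2]-.125)<.004),n+" handle top")
    rect(P,R&(abs(P[...,2]-.075)<.0025),n+" stand top")
    rect(P,R&(P[...,2]>.035),n+" all")
t=cv2.imread("pics/top0.png");a=cv2.resize(t[125:240,180:380],None,fx=4,fy=4,interpolation=2);
b=cv2.resize(t[200:255,415:475],None,fx=2,fy=2,interpolation=2);a[-110:,-120:]=b;cv2.imwrite("pics/crop1.png",a)
E
```

```text
top greenbox top 4968 c [559.5 118.5] size [121.3 178.1] ang 88.57 z med 0.0848 mean [0.5608 0.118 ]
1 [216 146  20  20  78] [225.91025641 155.51282051]
  g 78 c [608.6 117.5] size [38.8 39.1] ang 72.11 z med 0.0866 mean [0.6086 0.1168]
2 [195 200  55  17 787] [221.80304956 207.97966963]
  g 787 c [502.3 121. ] size [108.7  29.3] ang 88.57 z med 0.0856 mean [0.5023 0.1209]
top bluebox top 4916 c [ 536.2 -115.4] size [178.2 120.1] ang 0.21 z med 0.0849 mean [ 0.5369 -0.1152]
top orange z [0.0889 0.1177 0.1288]
top handle top 15 c [ 471.2 -326.1] size [22.5 15.5] ang 20.51 z med 0.127 mean [ 0.4717 -0.3237]
top stand top 469 c [ 472.  -330.1] size [60.2 61.4] ang 5.39 z med 0.0749 mean [ 0.4704 -0.327 ]
top all 1026 c [ 471.9 -329.9] size [60.4 61.7] ang 5.57 z med 0.0756 mean [ 0.4698 -0.3233]
side greenbox top 1914 c [561.6 115.5] size [127.5 176.9] ang 88.61 z med 0.0839 mean [0.5628 0.1122]
1 [331 183  13  27 287] [336.95121951 196.14982578]
  g 287 c [502.  119.7] size [110.8  28.6] ang 88.74 z med 0.0847 mean [0.5017 0.1183]
3 [369 189  15  10  36] [375.94444444 193.33333333]
  g 36 c [608.4 118. ] size [37.6 38.2] ang 77.73 z med 0.0853 mean [0.6081 0.1183]
side bluebox top 2827 c [ 537.5 -118.1] size [177.  125.8] ang 0.39 z med 0.0842 mean [ 0.5392 -0.1213]
side orange z [0.0883 0.1238 0.1316]
side handle top 62 c [ 473.1 -332.9] size [23.1 22.6] ang 16.6 z med 0.1276 mean [ 0.4734 -0.3356]
side stand top 403 c [ 473.  -332.1] size [60.1 61.9] ang 5.37 z med 0.0748 mean [ 0.4716 -0.3378]
side all 1110 c [ 473.1 -332.6] size [60.3 62.8] ang 5.17 z med 0.0751 mean [ 0.4719 -0.3431]
```

View pics/crop1.png

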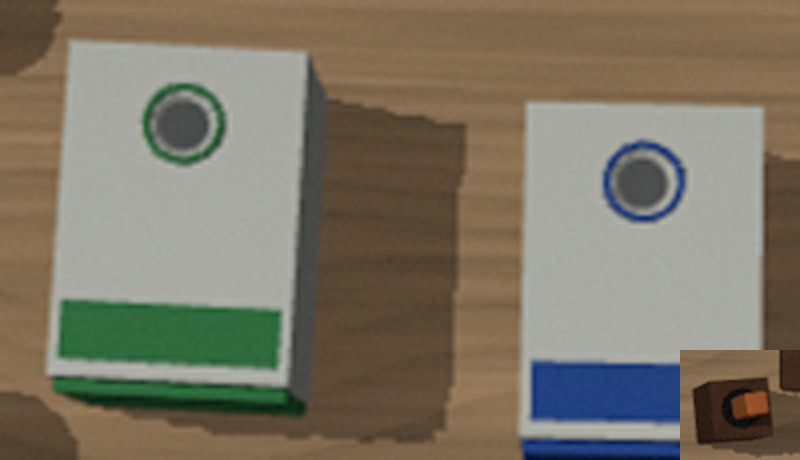

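The crop confirms the green ring and green front on the left box. Estimated hole is about (0.6085, 0.1177, 0.085), and the pin is about (0.4725, -0.331) with handle yaw about 17°. The sizes agree with the description. Next I turn the tool and travel round.

servo_tool(moves=[[[0, 0, 0, 0, 0, 6.7], [0, 0, 0, 0, 0, 6.7], [0, 0, 0, 0, 0, 6.7], [0, 0, 0, 0, 0, 6.7], [0, 0, 0, 0, 0, 6.7], [0, 0, 0, 0, 0, 6.7], [0, 0, 0, 0, 0, 6.7], [0, 0, 0, 0, 0, 6.5], [-32.7, 16.3, 0, 0, 0, 0], [-32.7, 16.3, 0, 0, 0, 0], [-32.7, 16.3, 0, 0, 0, 0], [-32.7, 16.3, 0, 0, 0, 0], [-32.7, 16.3, 0, 0, 0, 0], [-32.7, 16.3, 0, 0, 0, 0], [-32.7, 16.3, 0, 0, 0, 0], [-32.7, 16.3, 0, 0, 0, 0], [-32.7, 16.3, 0, 0, 0, 0], [-32.7, 16.3, 0, 0, 0, 0], [-32.7, 16.3, 0, 0, 0, 0], [0, 0, 0, 0, 0, 0]]], fingers=0)

```text
clock: 1.77
tool_pos: [0.4736, 0.2441, 0.2312]
tool_rot: [[-0.285, 0.958, 0.002], [0.958, 0.285, -0.003], [-0.003, 0.001, -1.0]]
force: [0.1, -1.4, 0.1]
grip_width: 0.0854
grasp_force: 0.0
```

servo_tool(moves=[[[-34, -10.5, 0, 0, 0, 0], [-34, -10.5, 0, 0, 0, 0], [-34, -10.5, 0, 0, 0, 0], [-34, -10.5, 0, 0, 0, 0], [-34, -10.5, 0, 0, 0, 0], [-34, -10.5, 0, 0, 0, 0], [-34, -10.5, 0, 0, 0, 0], [-34, -10.5, 0, 0, 0, 0], [-34, -10.5, 0, 0, 0, 0], [-34, -10.5, 0, 0, 0, 0], [-34, -10.5, 0, 0, 0, 0], [-34, -10.5, 0, 0, 0, 0], [-34, -10.5, 0, 0, 0, 0], [-34, -10.5, 0, 0, 0, 0], [-34, -10.5, 0, 0, 0, 0], [-34, -10.5, 0, 0, 0, 0], [0, 0, 0, 0, 0, 0], [0, 0, 0, 0, 0, 0], [0, 0, 0, 0, 0, 0]]])

```text
clock: 3.35
tool_pos: [0.468, -0.3185, 0.2311]
tool_rot: [[-0.293, 0.956, -0.0], [0.956, 0.293, 0.001], [0.001, -0.0, -1.0]]
force: [0.1, 0.4, -0.5]
grip_width: 0.0855
grasp_force: 0.0
```

servo_tool(moves=[[[-13.5, 0.7, 0, 0, 0, 0], [0, 0, 25, 0, 0, 0], [0, 0, 30, 0, 0, 0], [0, 0, 30, 0, 0, 0], [0, 0, 25, 0, 0, 0], [0, 0, 15, 0, 0, 0], [0, 0, 14, 0, 0, 0], [0, 0, 0, 0, 0, 0], [0, 0, 0, 0, 0, 0], [0, 0, 0, 0, 0, 0]]])

```text
clock: 4.18
tool_pos: [0.4731, -0.3315, 0.0934]
tool_rot: [[-0.293, 0.956, 0.001], [0.956, 0.293, -0.001], [-0.001, 0.001, -1.0]]
force: [-0.7, -0.2, -0.2]
grip_width: 0.0853
grasp_force: 0.0
```

```bash
python3 - <<'E'
from h import *
s=cams.snapshot("side");cv2.imwrite("pics/a.png",cv2.resize(s["pixels"][260:400,270:430],None,fx=5,fy=5)[:600,:800])
print(monitor.get_state()["tool_pos"])
E
```

```text
[ 0.4731533  -0.33165882  0.09346846]
```

View pics/a.png

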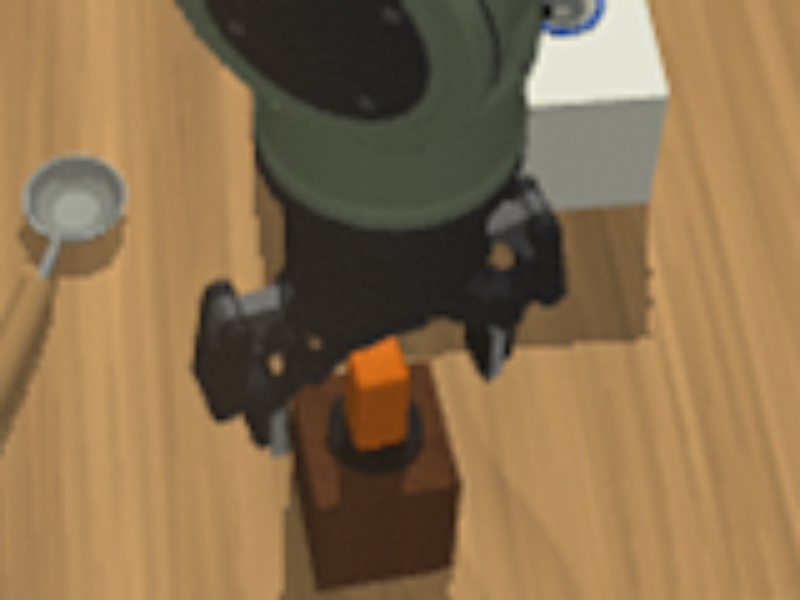

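The orange handle (crop 375,400) lies between the open fingers, with its faces parallel to them. Now I close on it.

servo_tool(moves=[[[0, 0, 0, 0, 0, 0], [0, 0, 0, 0, 0, 0], [0, 0, 0, 0, 0, 0], [0, 0, 0, 0, 0, 0], [0, 0, 0, 0, 0, 0], [0, 0, 0, 0, 0, 0], [0, 0, 0, 0, 0, 0], [0, 0, 0, 0, 0, 0], [0, 0, 0, 0, 0, 0], [0, 0, 0, 0, 0, 0], [0, 0, 0, 0, 0, 0], [0, 0, 0, 0, 0, 0]]], fingers=1)

```text
clock: 5.23
tool_pos: [0.4727, -0.3319, 0.0926]
tool_rot: [[-0.293, 0.956, 0.0], [0.956, 0.293, -0.0], [-0.0, 0.0, -1.0]]
force: [-0.2, 0.9, 6.1]
grip_width: 0.0218
grasp_force: 57.8
```

servo_tool(moves=[[[0, 0, -8, 0, 0, 0], [0, 0, -20, 0, 0, 0], [0, 0, -30, 0, 0, 0], [0, 0, -30, 0, 0, 0], [0, 0, -30, 0, 0, 0], [0, 0, -12, 0, 0, 0], [0, 0, 0, 0, 0, 0], [0, 0, 0, 0, 0, 0], [0, 0, 0, 0, 0, 0]]])

```text
clock: 5.98
tool_pos: [0.4723, -0.3316, 0.2216]
tool_rot: [[-0.293, 0.956, -0.001], [0.956, 0.293, 0.001], [0.001, -0.001, -1.0]]
force: [0.1, 0.7, -0.2]
grip_width: 0.0219
grasp_force: 57.7
```

```bash
python3 - <<'E'
from h import *
s=cams.snapshot("side");cv2.imwrite("pics/b.png",cv2.resize(s["pixels"][220:360,270:430],None,fx=5,fy=5)[:600,:800])
print(monitor.get_state())
E
```

```text
{'clock': 6.0333, 'joint_pos': array([ 0.52210331,  0.72395959,  0.06921053,  1.49131991, -0.05707298,
        0.92993372,  0.90523576]), 'dq': array([ 0.00195734,  0.0041088 ,  0.00211539, -0.00145183, -0.00140027,
        0.00106571, -0.00120987]), 'joint_efforts': array([-3.42763218e-03, -9.07752585e+01,  3.17604348e+00, -2.36348104e+01,
        1.77171081e-02,  2.95325043e-02, -3.27418229e-04]), 'tool_pos': array([ 0.47223139, -0.33156342,  0.22141192]), 'tool_rot': array([[-2.92672859e-01,  9.56211565e-01, -1.42862588e-03],
       [ 9.56211869e-01,  2.92674187e-01,  8.26451953e-04],
       [ 1.20838483e-03, -1.12418897e-03, -9.99998638e-01]]), 'force': array([ 0.07398325, -0.03496623, -0.60245097]), 'ft_torque': array([ 0.02534767, -0.02141706, -0.02378784]), 'grasp_force': 57.68092424143106, 'grip_width': 0.021635471672868275}
```

View pics/b.png

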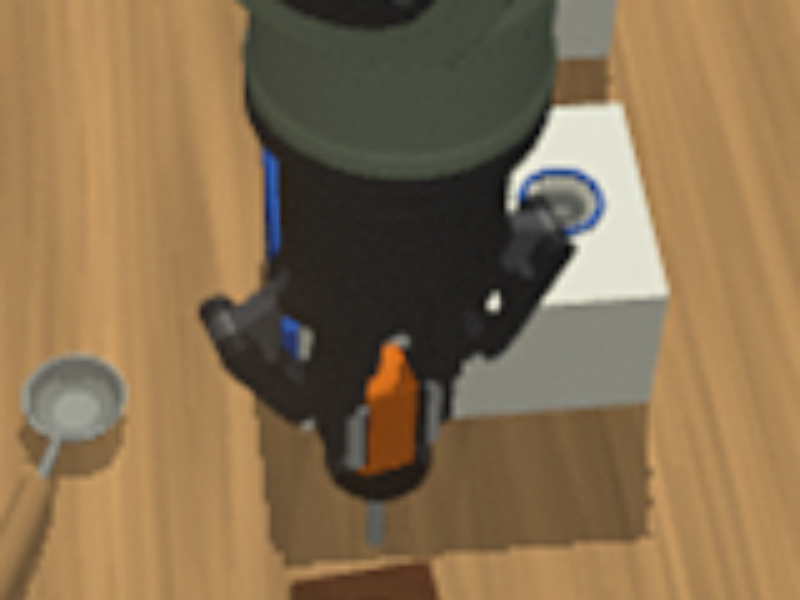

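The pin is lifted and vertical in the grip (shaft at crop 375,520). Now I carry it over the green hole.

servo_tool(moves=[[[15, 10, 0, 0, 0, 0], [30, 20.2, 0, 0, 0, 0], [30, 20.2, 0, 0, 0, 0], [30, 20.2, 0, 0, 0, 0], [30, 20.2, 0, 0, 0, 0], [30, 20.2, 0, 0, 0, 0], [30, 20.2, 0, 0, 0, 0], [30, 20.2, 0, 0, 0, 0], [30, 20.2, 0, 0, 0, 0], [30, 20.2, 0, 0, 0, 0], [30, 20.2, 0, 0, 0, 0], [30, 20.2, 0, 0, 0, 0], [30, 20.2, 0, 0, 0, 0], [14.6, 9.7, 0, 0, 0, 0], [0, 0, 0, 0, 0, 0], [0, 0, 0, 0, 0, 0], [0, 0, 0, 0, 0, 0], [0, 0, 0, 0, 0, 0]]])

```text
clock: 7.53
tool_pos: [0.6091, 0.1162, 0.222]
tool_rot: [[-0.291, 0.957, -0.001], [0.957, 0.291, -0.001], [-0.001, -0.001, -1.0]]
force: [-0.4, -1.0, -1.6]
grip_width: 0.0217
grasp_force: 57.8
```

servo_tool(moves=[[[0, 0, 25, 0, 0, 0], [0, 0, 20, 0, 0, 0], [0, 0, 0, 0, 0, 0], [0, 0, 0, 0, 0, 0], [0, 0, 0, 0, 0, 0]]])

```text
clock: 7.95
tool_pos: [0.6097, 0.117, 0.1785]
tool_rot: [[-0.292, 0.956, 0.001], [0.956, 0.292, 0.0], [-0.0, 0.001, -1.0]]
force: [0.6, 0.2, 0.3]
grip_width: 0.0215
grasp_force: 57.9
```

```bash
python3 - <<'E'
from h import *
s=cams.snapshot("side");cv2.imwrite("pics/c.png",cv2.resize(s["pixels"][120:240,300:450],None,fx=5,fy=5)[:600,:800])
st=monitor.get_state();print(st["tool_pos"],st["force"])
P=pts(s);t=st["tool_pos"];q=P[120:240,300:450].reshape(-1,3)
m=(np.hypot(q[:,0]-t[0],q[:,1]-t[1])<.016)&(q[:,2]>.094)&(q[:,2]<t[2]-.032)
q=q[m];print(len(q),q.mean(0),q.min(0),q.max(0))
E
```

```text
[0.60972982 0.11713241 0.17865986] [ 0.35542603 -0.05827664 -0.10305661]
33 [0.60890418 0.11399021 0.12312727] [0.60547661 0.11083457 0.1019759 ] [0.61231211 0.11863743 0.14308659]
```

View pics/c.png

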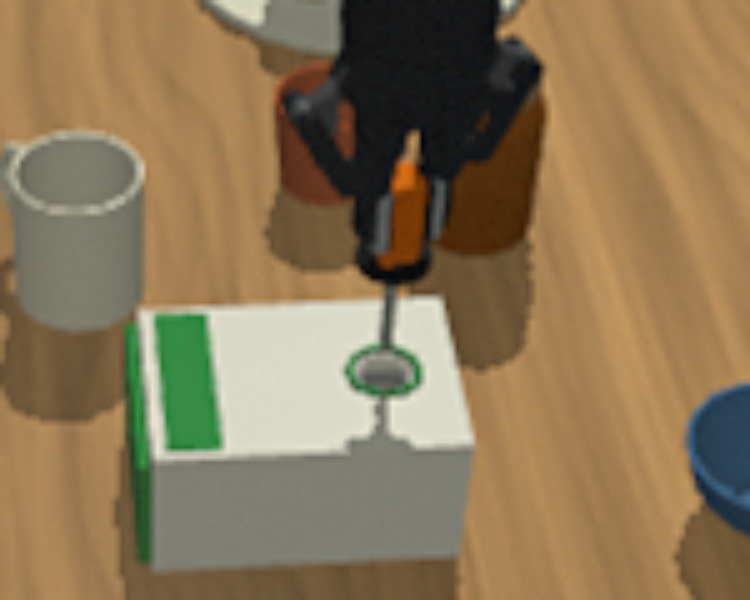

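The shaft is over the green ring (crop 385,320 above 383,370), and the measured shaft axis agrees with the hole centre to about 1 mm. Next I go down to just above the catch, then press.

servo_tool(moves=[[[0, 0, 10, 0, 0, 0], [0, 0, 15, 0, 0, 0], [0, 0, 15, 0, 0, 0], [0, 0, 4, 0, 0, 0], [0, 0, 0, 0, 0, 0], [0, 0, 0, 0, 0, 0]]])

```text
clock: 8.5
tool_pos: [0.6094, 0.1174, 0.1338]
tool_rot: [[-0.292, 0.956, 0.0], [0.956, 0.293, -0.0], [-0.0, 0.0, -1.0]]
force: [-0.5, -0.5, -0.4]
grip_width: 0.0218
grasp_force: 57.9
```

servo_tool(moves=[[[0, 0, 4, 0, 0, 0], [0, 0, 4, 0, 0, 0], [0, 0, 4, 0, 0, 0], [0, 0, 4, 0, 0, 0], [0, 0, 0, 0, 0, 0], [0, 0, 0, 0, 0, 0], [0, 0, 0, 0, 0, 0], [0, 0, 0, 0, 0, 0]]])

```text
clock: 9.17
tool_pos: [0.6095, 0.1175, 0.1176]
tool_rot: [[-0.293, 0.956, 0.001], [0.956, 0.293, 0.0], [-0.0, 0.001, -1.0]]
force: [2.8, 1.2, 5.3]
grip_width: 0.0219
grasp_force: 58.5
```

```bash
python3 - <<'E'
from h import *
s=cams.snapshot("side");cv2.imwrite("pics/d.png",cv2.resize(s["pixels"][120:310,280:430],None,fx=3,fy=3))
st=monitor.get_state();print(st["tool_pos"],st["force"])
P=pts(s);q=P[175:310,290:410].reshape(-1,3)
for n,c in(("green",.118),("blue",-.117)):
    w=q[(abs(q[:,1]-c)<.05)&(q[:,2]>.015)&(q[:,2]<.1)];print(n,np.nanpercentile(w[:,0],[0,1,5]).round(4))
E
```

```text
[0.60951122 0.11749544 0.11759531] [3.57728878 0.1264224  4.10208649]
green [0.4116 0.4139 0.424 ]
blue [0.3705 0.4478 0.4529]
```

View pics/d.png

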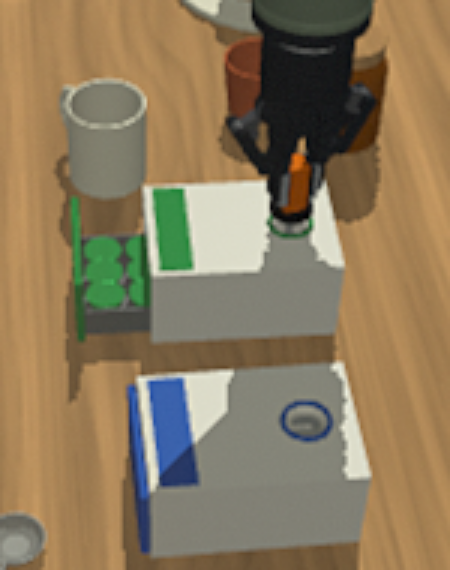

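The green tray is fully out (crop 110,270) and the blue one is shut (crop 165,440). I withdraw the pin and go back to the stand.

servo_tool(moves=[[[0, 0, -8, 0, 0, 0], [0, 0, -15, 0, 0, 0], [0, 0, -20, 0, 0, 0], [0, 0, -25, 0, 0, 0], [0, 0, -25, 0, 0, 0], [0, 0, -11, 0, 0, 0], [0, 0, 0, 0, 0, 0], [0, 0, 0, 0, 0, 0]]])

```text
clock: 9.88
tool_pos: [0.6087, 0.1173, 0.2213]
tool_rot: [[-0.293, 0.956, -0.001], [0.956, 0.293, -0.0], [0.0, -0.001, -1.0]]
force: [-0.6, 0.3, -1.2]
grip_width: 0.0216
grasp_force: 57.9
```

servo_tool(moves=[[[-15, -10, 0, 0, 0, 0], [-30, -20.2, 0, 0, 0, 0], [-30, -20.2, 0, 0, 0, 0], [-30, -20.2, 0, 0, 0, 0], [-30, -20.2, 0, 0, 0, 0], [-30, -20.2, 0, 0, 0, 0], [-30, -20.2, 0, 0, 0, 0], [-30, -20.2, 0, 0, 0, 0], [-30, -20.2, 0, 0, 0, 0], [-30, -20.2, 0, 0, 0, 0], [-30, -20.2, 0, 0, 0, 0], [-30, -20.2, 0, 0, 0, 0], [-30, -20.2, 0, 0, 0, 0], [-14.5, -10.2, 0, 0, 0, 0], [0, 0, 0, 0, 0, 0], [0, 0, 0, 0, 0, 0], [0, 0, 0, 0, 0, 0], [0, 0, 0, 0, 0, 0]]])

```text
clock: 11.38
tool_pos: [0.4724, -0.3307, 0.2209]
tool_rot: [[-0.294, 0.956, -0.001], [0.956, 0.294, 0.001], [0.001, -0.0, -1.0]]
force: [-0.1, 0.2, -0.3]
grip_width: 0.0217
grasp_force: 57.9
```

```bash
python3 - <<'E'
from h import *
s=cams.snapshot("side");cv2.imwrite("pics/e.png",cv2.resize(s["pixels"][220:380,270:430],None,fx=3,fy=3))
st=monitor.get_state();t=st["tool_pos"];print(t,st["force"])
P=pts(s);q=P[220:380,270:430].reshape(-1,3)
q=q[(np.hypot(q[:,0]-t[0],q[:,1]-t[1])<.016)&(q[:,2]>.1)&(q[:,2]<t[2]-.032)]
for a,b in((.14,.165),(.165,.19)):
    w=q[(q[:,2]>a)&(q[:,2]<b)];print(len(w),w.mean(0) if len(w) else 0)
E
```

```text
[ 0.47245784 -0.33076845  0.22108453] [ 0.24858143  0.41596266 -0.59678716]
17 [ 0.47151664 -0.33309229  0.15550218]
8 [ 0.47151697 -0.33345424  0.17081866]
```

View pics/e.png

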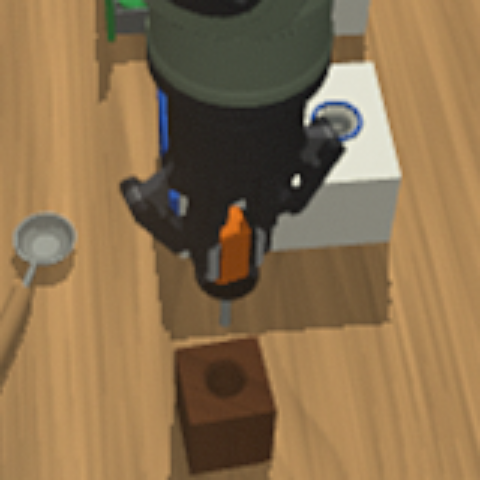

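The pin hangs vertical (crop 225,312), above the stand's hole (225,378). I lower it.

servo_tool(moves=[[[-1, 0, 15, 0, 0, 0], [0, 0, 20, 0, 0, 0], [0, 0, 20, 0, 0, 0], [0, 0, 20, 0, 0, 0], [0, 0, 20, 0, 0, 0], [0, 0, 15, 0, 0, 0], [0, 0, 10, 0, 0, 0], [0, 0, 5, 0, 0, 0], [0, 0, 2, 0, 0, 0], [0, 0, 0, 0, 0, 0], [0, 0, 0, 0, 0, 0], [0, 0, 0, 0, 0, 0]]])

```text
clock: 12.43
tool_pos: [0.4727, -0.333, 0.0951]
tool_rot: [[-0.293, 0.956, 0.001], [0.956, 0.293, -0.001], [-0.001, 0.001, -1.0]]
force: [-0.1, -0.6, -0.6]
grip_width: 0.0216
grasp_force: 57.9
```

servo_tool(moves=[[[0, 0, 1, 0, 0, 0], [0, 0, 0, 0, 0, 0], [0, 0, 0, 0, 0, 0], [0, 0, 0, 0, 0, 0]]])

```text
clock: 12.77
tool_pos: [0.4724, -0.3329, 0.0935]
tool_rot: [[-0.293, 0.956, 0.0], [0.956, 0.293, -0.0], [-0.0, -0.0, -1.0]]
force: [-0.3, -0.4, -0.1]
grip_width: 0.0219
grasp_force: 57.9
```

servo_tool(moves=[[[1, 0, 0.7, 0, 0, 0], [0, 0, 0.5, 0, 0, 0], [0, 0, 0, 0, 0, 0], [0, 0, 0, 0, 0, 0], [0, 0, 0, 0, 0, 0]]])

```text
clock: 13.18
tool_pos: [0.4721, -0.332, 0.0926]
tool_rot: [[-0.293, 0.956, 0.0], [0.956, 0.293, -0.0], [-0.0, 0.0, -1.0]]
force: [-1.9, 1.0, 9.6]
grip_width: 0.0216
grasp_force: 59.0
```

Contact at the original height (0.0926), so the flange is seated. I release and retreat straight up.

servo_tool(moves=[[[0, 0, 0, 0, 0, 0], [0, 0, 0, 0, 0, 0], [0, 0, 0, 0, 0, 0], [0, 0, 0, 0, 0, 0], [0, 0, 0, 0, 0, 0], [0, 0, 0, 0, 0, 0], [0, 0, 0, 0, 0, 0], [0, 0, 0, 0, 0, 0], [0, 0, 0, 0, 0, 0], [0, 0, 0, 0, 0, 0]]], fingers=0)

```text
clock: 14.02
tool_pos: [0.4721, -0.3319, 0.0922]
tool_rot: [[-0.293, 0.956, 0.0], [0.956, 0.293, -0.0], [-0.0, -0.0, -1.0]]
force: [0.1, 0.3, -0.4]
grip_width: 0.0857
grasp_force: 0.0
```

servo_tool(moves=[[[0, 0, -10, 0, 0, 0], [0, 0, -25, 0, 0, 0], [0, 0, -30, 0, 0, 0], [0, 0, -30, 0, 0, 0], [0, 0, -30, 0, 0, 0], [0, 0, -15, 0, 0, 0], [0, 0, 0, 0, 0, 0], [0, 0, 0, 0, 0, 0], [0, 0, 0, 0, 0, 0], [0, 0, 0, 0, 0, 0]]])

```text
clock: 14.85
tool_pos: [0.4718, -0.3317, 0.2314]
tool_rot: [[-0.293, 0.956, -0.001], [0.956, 0.293, 0.001], [0.001, -0.001, -1.0]]
force: [-1.7, -0.2, 0.3]
grip_width: 0.0852
grasp_force: 0.0
```

```bash
python3 - <<'E'
from meas import *
s=cams.snapshot("side");cv2.imwrite("pics/f.png",cv2.resize(s["pixels"][170:390,270:430],None,fx=2.7,fy=2.7))
print(monitor.get_state()["tool_pos"],monitor.get_state()["force"])
P=pts(s);hsv=cv2.cvtColor(s["pixels"],cv2.COLOR_BGR2HSV)
R=np.zeros((480,640),bool);R[320:382,322:368]=1
o=R&(hsv[...,0]<14)&(hsv[...,1]>190)&(hsv[...,2]>90);print(np.nanpercentile(P[o][:,2],[5,50,95]))
rect(P,o&(abs(P[...,2]-.125)<.004),"handle")
E
```

```text
[ 0.47182431 -0.3316942   0.23143462] [ 0.19521313 -0.93284656 -0.7036509 ]
[0.08799313 0.12132705 0.13091677]
handle 68 c [ 470.8 -334.2] size [20.2 23.3] ang 8.71 z med 0.1274 mean [ 0.47   -0.3364]
```

View pics/f.png

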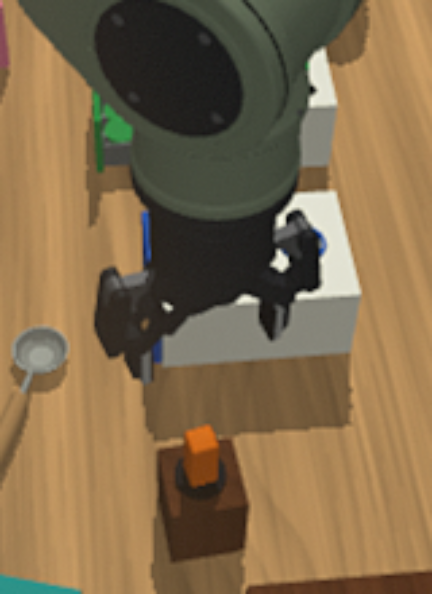

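The pin stands upright and seated in its stand (crop 200,460). Its heights match the start, the green tray is out, the blue one is shut and the arm is clear.

```bash
python3 -c "
from h import *
print(workorder.hand_in())"
```

```text
the job is handed in; nothing more can be done
None
```

The job is done and handed in: the pin released the green tray, which is fully out, and it is back upright and fully down in its stand. The blue tray stayed shut, and the arm finished clear of everything at about 15 s.

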